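Bleed the water filter: seat the vent cap, back it off and hold

ROBOT

A 6-joint arm with a two-finger parallel gripper is mounted at the origin on a cart in front of the work surface, level with it; the furniture and walls round the work are solid. World frame = base frame: x ahead of the robot, y to its left, z up, the work surface at z = 0. Lengths are in mm, angles in degrees, forces in N, time in s.
With the tool pointing down it reaches from about 350 to 850 mm from the base axis. Payload 8.1 kg.
Tool frame: the origin (TCP) lies at the very end of the fingers, on their centre line; the grasp point (between the pads) lies grip_depth behind it (grip_depth is the distance from the TCP to the grasp point, in mm); z points along the fingers, y is the direction in which the jaws open and shut (so a half turn about z gives the same grasp; the last joint's range is limited). The gripper opens to 85 mm and grips with 20 to 120 N. Pads are 22 mm wide; open, the fingers measure 114 mm over their backs; the gripper's body (76 mm by 85 mm) begins 54 mm behind the grasp point. The pads swing forward as they close: fully open they stand 13 mm farther back than shut.
Start: joints at [64.148, 7.471, 85.268, -0, 87.261, -4.893], TCP at [214.597, 560.315, 231.292] pointing down, gripper open.
Joint ranges: [-169.43, 169.43], [-51.17, 129.36], [1.28, 143.12], [-76.62, 256.62], [0, 156.53], [-152.29, 152.29]. Speed limits (degrees/s): [136.94, 136.94, 159.86, 180, 180, 180].

INTERFACE

Orientations are given as [roll, pitch, yaw] about the fixed x, y, z axes, in that order (R = Rz(yaw) Ry(pitch) Rx(roll)).
In Python, from bench import * gives the robot as it stands.
- The arm moves only by the tool step_arm, never from a script. Its argument "plan" is a list of rows, each an object of numbers: "grip": the finger opening in cm, from 0 to 8.54; "tx", "ty", "tz": the shift along the tool's x, y, z in cm; "ax", "ay", "az": the turn, a rotation vector about the tool's x, y, z in degrees. In form: [{"grip": .., "tx": .., "ty": .., "tz": .., "ax": .., "ay": .., "az": ..}, ...]. A call has 1 to 8 rows; each row shifts and turns the commanded pose from where the row before left it, along the tool's axes as they then stand; what a row does not reach is not made up. A row lasts 1/12 s, in which the tool goes at most 41.7 mm and 7.16 degrees, less where a joint would pass 70% of its speed; a pose out of reach is approached as far as the arm can. A call with a gripper value outside its range is refused whole. The fingers move at their own pace and stop on an object; "newtons" is the grip in N (left out, the last holds). Time passes only in rows, so rows that do not move let the fingers close. It gives the time, the measured TCP pose, the force and the opening at its end, in the units of the state.
- sense(): the state, without advancing time (a new reading comes with each control period).
- snapshot(name): name is "scene" or "top" or "wrist"; returns the picture (480x640x3 uint8, red, green, blue); there is no depth.
- camera_model(name): a dict with "intrinsics" (3x3 intrinsics, pixels), "pose" (4x4, takes a point from camera to world coordinates); the wrist camera has in their place "T_tool_cam" (4x4, takes a point from camera to tool coordinates, whose origin is the TCP and whose axes are the flange's). Camera axes: x right, y down, z forward; pixel columns grow to the right and rows downward; lengths in mm; the calibration is good to about 2 mm. A picture is of the moment at which its call begins: read the wrist's pose just before it. camera_model takes no time and is no camera call.
- hand_in(): hands the job in, once; it reports no verdict.
The state is a dict: "time": time; "joint_pos": joint angles; "qd": joint speeds; "joint_efforts": joint torques, N m; "tool_pos": TCP position; "tcp_rot": TCP orientation; "ft_force": force on the tool from outside, world axes, zero at the start; "wrist_torque": the same for the moment, N m; "finger_gap": finger opening in mm.
Only numpy, scipy, OpenCV 4.12 (cv2) and the standard library are available. Lean on these libraries where they do the work, as an engineer would, in place of code of your own. Each camera call takes 0.05 s, during which the arm holds its last target.

TASK

The countertop water filter has to be bled. Swing its cover wide open by the handle, past square, and leave it open; screw the vent cap on the canister clockwise until it bottoms out, then back it off a quarter turn. Finish with the cap still pinched in the gripper and held still there while the air escapes, do not let go; leave the other things on the worktop where they stand.

Things in the scene. Friction and masses are not known exactly. Their poses are not given: they have to be found in the camera images.
- filter_unit: countertop water filter, fixed: low white open casing 124x142 mm, walls 94 mm high, round an upright clear canister 68 mm across, 98 mm tall, with the vent cap on its neck. Origin: middle of the underside, on the axis of canister and cap; z up; -x is its front, turned half to the left, half to the robot; the cover's front panel stands 60 mm from the axis, hinged at the +y side
- cap_grip (a point): the vent cap: grey knurled round screw cap, 43 mm across, 26 mm tall, axis vertical, on top of the canister. The point is its centre, half-way up, 142 mm above the worktop when loosest, 138 mm when bottomed out. It is covered from above until the cover is swung away. z up; x points along the small raised rib on its top and turns with it
- cap (a joint): how far the cap is screwed on, rad: 0 loosest (it cannot come off), grows when turned clockwise seen from above, 4.2 bottomed out on a rigid stop. Starts caught on its thread, 1.3 to 2.6 rad short of the stop. Thread 6 mm a turn (0.95 mm down per rad). Turning takes about 0.1 N m; it stays where it is left
- cover (a joint): opening of the cover, rad: 0 shut, grows as it opens, 2.1 fully open; seen from above it opens clockwise about its vertical hinge. Stays where it is left; needs about 0.15 N m. Starts shut or up to 0.15 rad ajar
- cover_handle (a point): the cover's handle: upright round steel bar, 10 mm thick, its axis 42 mm in front of the middle of the 6 mm front panel, 27 mm in from the free edge. The point is on the bar, 146 mm above the worktop; the bar's free top end is 28 mm above it, its upper bracket 37 mm below. The frame turns with the cover: -x out from the panel, y along it toward the hinge, z up
- cover_hinge (a point): point on the cover's vertical hinge line at the handle's height; the handle lies 107 mm along the panel and 42 mm out from it. The cover is white: front panel 134 mm wide, 23 to 168 mm above the worktop; flat top reaching 113 mm back over the cap, upper face 174 mm above the worktop; short skirt on the free side; all swings together
- spice_jar: spice jar with dark screw lid, 41 mm across, 105 mm tall; a loose bystander. Origin: middle of its underside
- dropper_bottle: small brown dropper bottle, 33 mm across, 102 mm tall; a loose bystander. Origin: middle of its underside
- mug: two-tone mug with handle, 78x116 mm, 101 mm tall; a loose bystander. Origin: middle of its underside
- salt_mill: small clear shaker with grey top, 44 mm across, 90 mm tall; a loose bystander. Origin: middle of its underside
- timer: round two-part kitchen timer, 62 mm across, 50 mm tall; a loose bystander. Origin: middle of its underside
- pepper_mill: turned dark wooden pepper mill, 58 mm across, 170 mm tall; a loose bystander. Origin: middle of its underside

How it is judged:
By the outcome, as a careful person would: the job done as asked, in the order asked, and still so for the second after the job is handed in, while the arm keeps its last pose, push and grip.
It also fails if it takes over 64 s, if anything falls off the work surface, if the arm or the gripper's body presses on something with over 40 N, if the wrist force passes 120 N, or if a joint passes its speed limit or range.

## Working session

There is one attempt and no reset: what is moved stays moved. The work goes in short steps, Python scripts to look and compute and a tool call to move; the robot and the scene stay as the last step left them, time stands still between calls to the robot, and variables do not carry over. Pictures are saved under pics/ and viewed, and the job is handed in when it is done.

Besides the shell and the picture viewer there is one more tool, called after ">>>" as name(argument=value, ...), one argument or row to a line, values as JSON. step_arm: Moves the arm, as the interface text tells. Its arguments: {"type":"object","properties":{"plan":{"type":"array","items":{"type":"object","properties":{"grip":{"type":"number"},"tx":{"type":"number"},"ty":{"type":"number"},"tz":{"type":"number"},"ax":{"type":"number"},"ay":{"type":"number"},"az":{"type":"number"}}}},"newtons":{"type":"number"}},"required":["plan"]}

```bash
mkdir -p pics; ls
python3 - <<'E'
from bench import *
import cv2
print(sense())
for n in ["scene","top","wrist"]:
    cv2.imwrite(f"pics/{n}0.png",snapshot(n)[:,:,::-1]); print(n,camera_model(n))
E
```

```text
pics
{'time': 0.0, 'joint_pos': array([ 6.41496919e+01,  7.51651285e+00,  8.53323369e+01, -7.42109131e-04,
        8.72604038e+01, -4.89287916e+00]), 'qd': array([-0.06541504,  0.0045562 , -0.0153343 , -0.01876793,  0.03010923,
       -0.09675837]), 'joint_efforts': array([-1.92088904e-03, -5.69427001e+01, -5.00529742e+01, -5.06673114e-04,
        1.57168804e-02, -5.43649605e-06]), 'tool_pos': array([214.33762922, 559.8015604 , 230.20047872]), 'tcp_rot': array([-1.79891081e+02, -8.58008443e-03,  1.59042599e+02]), 'ft_force': array([-0.5858838 ,  0.16921185, -0.65447209]), 'wrist_torque': array([-0.00016616, -0.0034046 , -0.0045834 ]), 'finger_gap': 85.43554264619146}
scene {'intrinsics': array([[475.90651649,   0.        , 325.48190965],
       [  0.        , 475.90651649, 248.15302406],
       [  0.        ,   0.        ,   1.        ]]), 'pose': array([[ 8.75597310e-01, -3.36938949e-01,  3.46123526e-01,
         9.25415262e+01],
       [-4.82533867e-01, -5.77267620e-01,  6.58728443e-01,
        -7.74655810e+02],
       [-2.21453649e-02, -7.43797176e-01, -6.68038429e-01,
         8.
[... 457 characters left out ...]
    [-1.21771059e-03, -2.87362521e-01, -9.57821120e-01,
         1.46963486e+03],
       [ 0.00000000e+00,  0.00000000e+00,  0.00000000e+00,
         1.00000000e+00]])}
wrist {'intrinsics': array([[427.29723557,   0.        , 315.94666922],
       [  0.        , 427.29723557, 240.37657644],
       [  0.        ,   0.        ,   1.        ]]), 'T_tool_cam': array([[ 7.12566150e-04, -9.50418990e-01, -3.10971440e-01,
         8.04950000e+01],
       [ 9.99998896e-01,  1.08278306e-03, -1.01788197e-03,
        -7.26315251e-01],
       [ 1.30412896e-03, -3.10970371e-01,  9.50418712e-01,
        -1.41880092e+02],
       [ 0.00000000e+00,  0.00000000e+00,  0.00000000e+00,
         1.00000000e+00]])}
```

View pics/scene0.png

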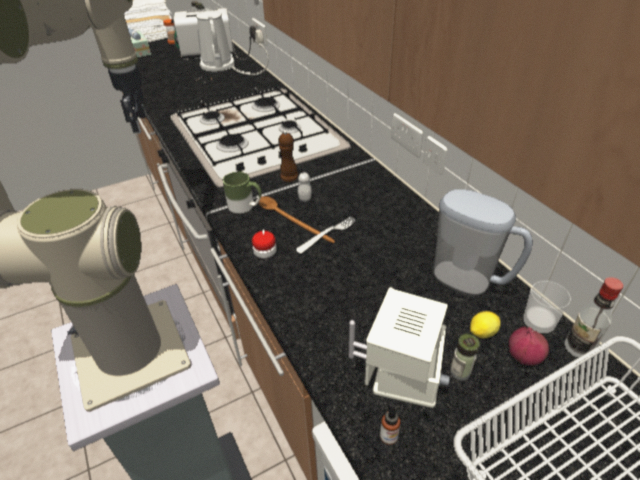

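View pics/top0.png

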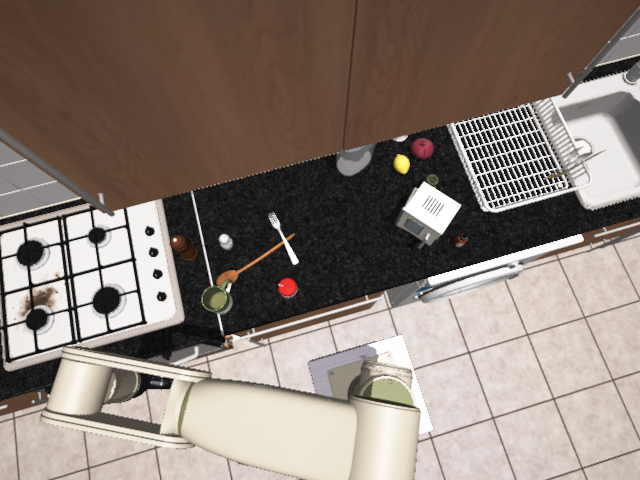

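View pics/wrist0.png

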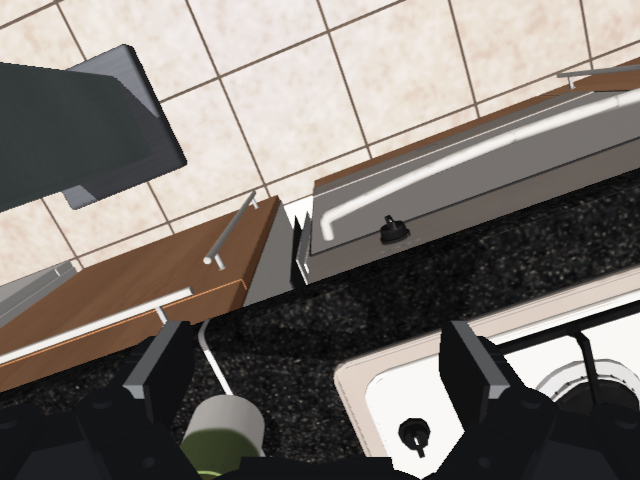

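Run:
```python
import cv2
a=cv2.imread("pics/scene0.png")[270:460,320:500]; b=cv2.imread("pics/top0.png")[160:270,380:490]
cv2.imwrite("pics/sc_z.png",cv2.resize(a,None,fx=3.1,fy=3.1,interpolation=cv2.INTER_CUBIC)); cv2.imwrite("pics/top_z.png",cv2.resize(b,None,fx=5,fy=5,interpolation=cv2.INTER_CUBIC))
```

```text
(no output)
```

View pics/sc_z.png

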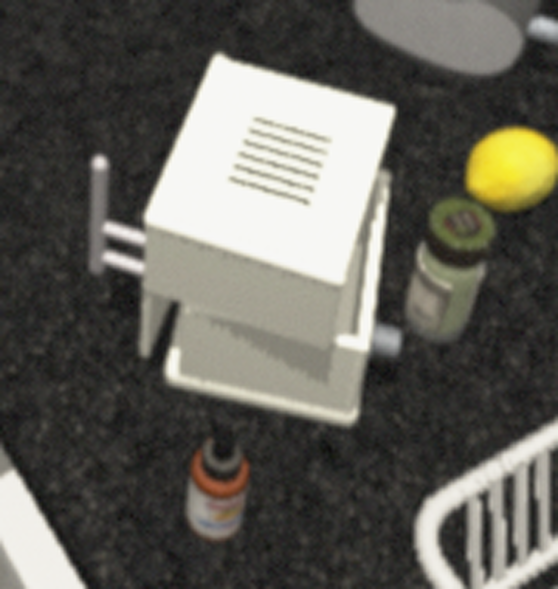

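View pics/top_z.png

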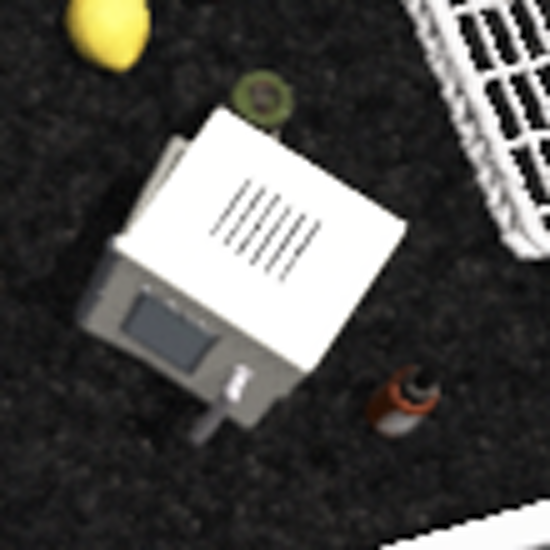

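```bash
cat > h.py <<'E'
import numpy as np, cv2
from bench import *
from scipy.spatial.transform import Rotation as Ro
def ray(n,uv,P=None):
    m=camera_model(n); K=m["intrinsics"]; P=m["pose"] if P is None else P
    d=P[:3,:3]@np.linalg.solve(K,np.array([uv[0],uv[1],1.])); return P[:3,3],d
def onz(n,uv,z,P=None):
    o,d=ray(n,uv,P); return o+d*(z-o[2])/d[2]
def tri(rs):
    A=[];b=[]
    for o,d in rs:
        d=d/np.linalg.norm(d); M=np.eye(3)-np.outer(d,d); A.append(M); b.append(M@o)
    return np.linalg.solve(sum(A),sum(b))
def proj(n,X,P=None):
    m=camera_model(n); P=m["pose"] if P is None else P
    c=np.linalg.inv(P)@np.append(X,1); q=m["intrinsics"]@c[:3]; return q[:2]/q[2]
def wristP(s):
    T=np.eye(4); T[:3,:3]=Ro.from_euler('xyz',s['tcp_rot'],degrees=True).as_matrix(); T[:3,3]=s['tool_pos']
    return T@camera_model("wrist")["T_tool_cam"]
E
python3 - <<'E'
from h import *
np.set_printoptions(precision=1,suppress=True)
T=lambda u,v:(380+(u+.5)/5-.5,160+(v+.5)/5-.5)
S=lambda u,v:(320+u/3.1,270+v/3.1)
pts={'hf':((117,245),(218,55)),'hb':((222,107),(395,105)),'fb':((407,228),(342,282)),'ff':((303,372),(148,216))}
for k,(t,s) in pts.items():
    print(k,onz('top',T(*t),174),onz('scene',S(*s),174),tri([ray('top',T(*t)),ray('scene',S(*s))]))
print('handle top',onz('scene',S(99,160),174), 'handle bottom',onz('scene',S(97,270),95))
for n,t,s,z in [('jar',(264,97),(463,218),105),('drop',(425,383),(220,440),102)]:
    print(n,onz('top',T(*t),z),onz('scene',S(*s),z))
# casing base corners in scene
for p in [(170,380),(352,420)]: print('base',onz('scene',S(*p),5))
for n,p,z in [('lemon',(401,163),30),('rack',(487,208),110),('pitcher',(355,165),5)]: print(n,onz('top',p,z))
print('pitcher sc',onz('scene',(462,280),0),'rack corner sc',onz('scene',(460,437),110))
E
```

```text
hf [ 507. -255.  174.] [ 506.3 -259.1  174. ] [ 508.4 -256.2  170.1]
hb [ 576.7 -349.2  174. ] [ 576.5 -348.6  174. ] [ 576.3 -348.9  174.6]
fb [ 467.9 -432.4  174. ] [ 467.4 -435.4  174. ] [ 468.9 -433.8  170.9]
ff [ 397.6 -337.4  174. ] [ 398.8 -344.1  174. ] [ 400.3 -340.1  167.6]
handle top [ 395.7 -294.7  174. ] handle bottom [ 383.7 -314.3   95. ]
jar [ 599.9 -403.5  105. ] [ 600.5 -401.2  105. ]
drop [ 384.3 -435.6  102. ] [ 382.  -449.7  102. ]
base [ 414.6 -357.5    5. ]
base [ 499.4 -438.4    5. ]
lemon [ 715.1 -345.8   30. ]
rack [ 452.5 -537.6  110. ]
pitcher [ 763.8 -191.     5. ]
pitcher sc [ 780.9 -197.7    0. ] rack corner sc [ 451.8 -545.5  110. ]
```

```bash
cat >> h.py <<'E'
def rows(target,yaw=None,step=38.,p0=None,y0=None,maxturn=7.0):
    """rows in tool axes (tool down) from present pose to target"""
    s=sense(); p=np.array(s['tool_pos'] if p0 is None else p0,float); y=s['tcp_rot'][2] if y0 is None else y0
    yaw=y if yaw is None else yaw
    d=np.array(target)-p; dy=(y-yaw)
    n=int(max(1,np.ceil(np.linalg.norm(d)/step),np.ceil(abs(dy)/maxturn)))
    for i in range(n):
        yy=np.radians(y-dy*i/n); ex=np.array([np.cos(yy),np.sin(yy)]); ey=np.array([np.sin(yy),-np.cos(yy)])
        dd=d/n/10
        print(dict(tx=round(float(dd[:2]@ex),2),ty=round(float(dd[:2]@ey),2),tz=round(float(-dd[2]),2),az=round(float(dy/n),2)))
    return np.array(target),yaw
E
python3 - <<'E'
import bench
print([k for k in dir(bench) if not k.startswith('_')], getattr(bench,'grip_depth',None))
from h import *
p,y=rows([400,330,265]); print()
p,y=rows([455,50,265],p0=p,y0=y);print()
p,y=rows([400,-240,275],127,p0=p,y0=y)
E
```

```text
['PlanningError', 'camera_model', 'grip_depth', 'hand_in', 'sense', 'snapshot'] 18.700000000000003
{'tx': -3.19, 'ty': -1.85, 'tz': -0.43, 'az': 0.0}
{'tx': -3.19, 'ty': -1.85, 'tz': -0.43, 'az': 0.0}
{'tx': -3.19, 'ty': -1.85, 'tz': -0.43, 'az': 0.0}
{'tx': -3.19, 'ty': -1.85, 'tz': -0.43, 'az': 0.0}
{'tx': -3.19, 'ty': -1.85, 'tz': -0.43, 'az': 0.0}
{'tx': -3.19, 'ty': -1.85, 'tz': -0.43, 'az': 0.0}
{'tx': -3.19, 'ty': -1.85, 'tz': -0.43, 'az': 0.0}
{'tx': -3.19, 'ty': -1.85, 'tz': -0.43, 'az': 0.0}

{'tx': -1.89, 'ty': -3.02, 'tz': -0.0, 'az': 0.0}
{'tx': -1.89, 'ty': -3.02, 'tz': -0.0, 'az': 0.0}
{'tx': -1.89, 'ty': -3.02, 'tz': -0.0, 'az': 0.0}
{'tx': -1.89, 'ty': -3.02, 'tz': -0.0, 'az': 0.0}
{'tx': -1.89, 'ty': -3.02, 'tz': -0.0, 'az': 0.0}
{'tx': -1.89, 'ty': -3.02, 'tz': -0.0, 'az': 0.0}
{'tx': -1.89, 'ty': -3.02, 'tz': -0.0, 'az': 0.0}
{'tx': -1.89, 'ty': -3.02, 'tz': -0.0, 'az': 0.0}

{'tx': -0.65, 'ty': -3.63, 'tz': -0.12, 'az': 4.01}
{'tx': -0.91, 'ty': -3.58, 'tz': -0.12, 'az': 4.01}
{'tx': -1.15, 'ty': -3.5, 'tz': -0.12, 'az': 4.01}
{'tx': -1.4, 'ty': -3.42, 'tz': -0.12, 'az': 4.01}
{'tx': -1.63, 'ty': -3.31, 'tz': -0.12, 'az': 4.01}
{'tx': -1.86, 'ty': -3.19, 'tz': -0.12, 'az': 4.01}
{'tx': -2.08, 'ty': -3.05, 'tz': -0.12, 'az': 4.01}
{'tx': -2.28, 'ty': -2.9, 'tz': -0.12, 'az': 4.01}
```

>>> step_arm(
  plan=[
    {"tx": -3.2, "ty": -1.85, "tz": -0.45},
    {"tx": -3.2, "ty": -1.85, "tz": -0.45},
    {"tx": -3.2, "ty": -1.85, "tz": -0.45},
    {"tx": -3.2, "ty": -1.85, "tz": -0.45},
    {"tx": -3.2, "ty": -1.85, "tz": -0.45},
    {"tx": -3.2, "ty": -1.85, "tz": -0.45},
    {"tx": -3.2, "ty": -1.85, "tz": -0.45},
    {"tx": -3.2, "ty": -1.85, "tz": -0.45},
  ],
)

```text
invalid input
```

>>> step_arm(
  plan=[
    {"tx": -1.9, "ty": -3.0},
    {"tx": -1.9, "ty": -3.0},
    {"tx": -1.9, "ty": -3.0},
    {"tx": -1.9, "ty": -3.0},
    {"tx": -1.9, "ty": -3.0},
    {"tx": -1.9, "ty": -3.0},
    {"tx": -1.9, "ty": -3.0},
    {"tx": -1.9, "ty": -3.0},
  ],
)

```text
invalid input
```

>>> step_arm(
  plan=[
    {"grip": 8.5, "tx": -3.2, "ty": -1.85, "tz": -0.45, "ax": 0, "ay": 0, "az": 0},
    {"grip": 8.5, "tx": -3.2, "ty": -1.85, "tz": -0.45, "ax": 0, "ay": 0, "az": 0},
    {"grip": 8.5, "tx": -3.2, "ty": -1.85, "tz": -0.45, "ax": 0, "ay": 0, "az": 0},
    {"grip": 8.5, "tx": -3.2, "ty": -1.85, "tz": -0.45, "ax": 0, "ay": 0, "az": 0},
    {"grip": 8.5, "tx": -3.2, "ty": -1.85, "tz": -0.45, "ax": 0, "ay": 0, "az": 0},
    {"grip": 8.5, "tx": -3.2, "ty": -1.85, "tz": -0.45, "ax": 0, "ay": 0, "az": 0},
    {"grip": 8.5, "tx": -3.2, "ty": -1.85, "tz": -0.45, "ax": 0, "ay": 0, "az": 0},
    {"grip": 8.5, "tx": -3.2, "ty": -1.85, "tz": -0.45, "ax": 0, "ay": 0, "az": 0},
  ],
)

```text
time: 0.82
tool_pos: [401.3, 328.9, 267.3]
tcp_rot: [-180.0, -0.0, 159.1]
ft_force: [0.1, 0.6, -0.2]
finger_gap: 85.1
```

>>> step_arm(
  plan=[
    {"grip": 8.5, "tx": -1.9, "ty": -3.0, "tz": 0, "ax": 0, "ay": 0, "az": 0},
    {"grip": 8.5, "tx": -1.9, "ty": -3.0, "tz": 0, "ax": 0, "ay": 0, "az": 0},
    {"grip": 8.5, "tx": -1.9, "ty": -3.0, "tz": 0, "ax": 0, "ay": 0, "az": 0},
    {"grip": 8.5, "tx": -1.9, "ty": -3.0, "tz": 0, "ax": 0, "ay": 0, "az": 0},
    {"grip": 8.5, "tx": -1.9, "ty": -3.0, "tz": 0, "ax": 0, "ay": 0, "az": 0},
    {"grip": 8.5, "tx": -1.9, "ty": -3.0, "tz": 0, "ax": 0, "ay": 0, "az": 0},
    {"grip": 8.5, "tx": -1.9, "ty": -3.0, "tz": 0, "ax": 0, "ay": 0, "az": 0},
    {"grip": 8.5, "tx": -1.9, "ty": -3.0, "tz": 0, "ax": 0, "ay": 0, "az": 0},
  ],
)

```text
time: 1.48
tool_pos: [456.6, 50.3, 267.2]
tcp_rot: [180.0, -0.0, 159.0]
ft_force: [0.1, -1.2, -0.0]
finger_gap: 85.1
```

>>> step_arm(
  plan=[
    {"grip": 8.5, "tx": -0.65, "ty": -3.6, "tz": -0.1, "ax": 0, "ay": 0, "az": 4},
    {"grip": 8.5, "tx": -0.9, "ty": -3.6, "tz": -0.1, "ax": 0, "ay": 0, "az": 4},
    {"grip": 8.5, "tx": -1.15, "ty": -3.5, "tz": -0.1, "ax": 0, "ay": 0, "az": 4},
    {"grip": 8.5, "tx": -1.4, "ty": -3.4, "tz": -0.1, "ax": 0, "ay": 0, "az": 4},
    {"grip": 8.5, "tx": -1.6, "ty": -3.3, "tz": -0.1, "ax": 0, "ay": 0, "az": 4},
    {"grip": 8.5, "tx": -1.85, "ty": -3.2, "tz": -0.1, "ax": 0, "ay": 0, "az": 4},
    {"grip": 8.5, "tx": -1.6, "ty": -2.5, "tz": -0.1, "ax": 0, "ay": 0, "az": 4},
    {"grip": 8.5, "tx": 0, "ty": 0, "tz": 0, "ax": 0, "ay": 0, "az": 4},
  ],
)

```text
time: 2.15
tool_pos: [407.4, -198.5, 274.1]
tcp_rot: [-179.9, 0.1, 126.6]
ft_force: [0.7, 0.8, 0.2]
finger_gap: 84.8
```

Run:
```python
from h import *
s=sense(); im=snapshot("wrist"); print(s['time'],s['tool_pos'],s['tcp_rot'],s['joint_pos'],s['qd'])
cv2.imwrite("pics/w1.png",im[:,:,::-1])
```

```text
2.15 [ 407.39235002 -198.48747949  274.14706029] [-1.79893359e+02  5.67922852e-02  1.26584631e+02] [-32.36606043 -16.62229345 103.65081429  -0.12008345  92.95677264
 -68.95684792] [ 4.39147742 -0.80694789  0.96842069  2.1782835   0.90929946 53.4079468 ]
```

View pics/w1.png

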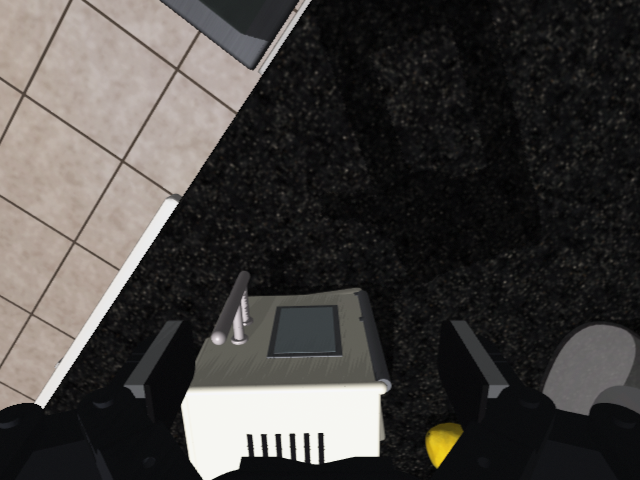

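Run:
```python
from h import *
np.set_printoptions(precision=1,suppress=True)
s=dict(tool_pos=np.array([407.39,-198.49,274.15]),tcp_rot=np.array([-179.893,.0568,126.585])); P=wristP(s)
o=lambda u,v,z:onz('wrist',(u,v),z,P)
a,b=o(219,338,171),o(245,274,95)
print('handle',a,b); l,r=o(190,390,174),o(381,386,174); print(l,r,np.degrees(np.arctan2(*(r-l)[[1,0]])))
print('hinge',o(385,386,170))
print(proj('scene',a),proj('top',a))
s=sense();print(s['tcp_rot'],s['tool_pos'],s['qd'])
```

```text
handle [ 395.8 -291.4  171. ] [ 392.2 -277.4   95. ]
[ 401.2 -334.9  174. ] [ 502.4 -255.4  174. ] 38.17609525860572
hinge [ 506.9 -255.8  170. ]
[351.1 321.4] [426.  238.8]
[-180.    -0.   126.3] [ 407.9 -196.4  274. ] [ 3.2 -0.6  0.6  1.1  0.5 -7.3]
```

Run:
```python
from h import *
p,y=rows([395.5,-292,220],127); print()
rows([395.5,-292,131],p0=p,y0=y)
```

```text
{'tx': -2.32, 'ty': -2.22, 'tz': 1.8, 'az': -0.23}
{'tx': -2.31, 'ty': -2.23, 'tz': 1.8, 'az': -0.23}
{'tx': -2.3, 'ty': -2.24, 'tz': 1.8, 'az': -0.23}

{'tx': 0.0, 'ty': 0.0, 'tz': 2.97, 'az': 0.0}
{'tx': 0.0, 'ty': 0.0, 'tz': 2.97, 'az': 0.0}
{'tx': 0.0, 'ty': 0.0, 'tz': 2.97, 'az': 0.0}
```

>>> step_arm(
  plan=[
    {"grip": 6, "tx": -2.3, "ty": -2.2, "tz": 1.8, "ax": 0, "ay": 0, "az": -0.2},
    {"grip": 6, "tx": -2.3, "ty": -2.2, "tz": 1.8, "ax": 0, "ay": 0, "az": -0.2},
    {"grip": 6, "tx": -2.3, "ty": -2.2, "tz": 1.8, "ax": 0, "ay": 0, "az": -0.2},
    {"grip": 6, "tx": 0, "ty": 0, "tz": 0, "ax": 0, "ay": 0, "az": 0},
    {"grip": 6, "tx": 0, "ty": 0, "tz": 0, "ax": 0, "ay": 0, "az": 0},
  ],
)

```text
time: 2.62
tool_pos: [397.2, -288.6, 218.4]
tcp_rot: [-180.0, -0.2, 127.6]
ft_force: [0.9, -0.3, -0.1]
finger_gap: 60.1
```

Run:
```python
from h import *
np.set_printoptions(precision=1,suppress=True)
s=sense(); im=snapshot("wrist"); print(s['time'],s['tool_pos'],s['tcp_rot'],s['joint_pos'])
P=wristP(s); print(proj('wrist',[395.5,-292,174],P))
cv2.imwrite("pics/w2.png",im[:,:,::-1])
```

```text
2.6167 [ 397.2 -288.6  218.4] [-180.    -0.2  127.6] [-42.   -9.1 103.    0.   86.3 -79.6]
[311.2 281.9]
```

View pics/w2.png

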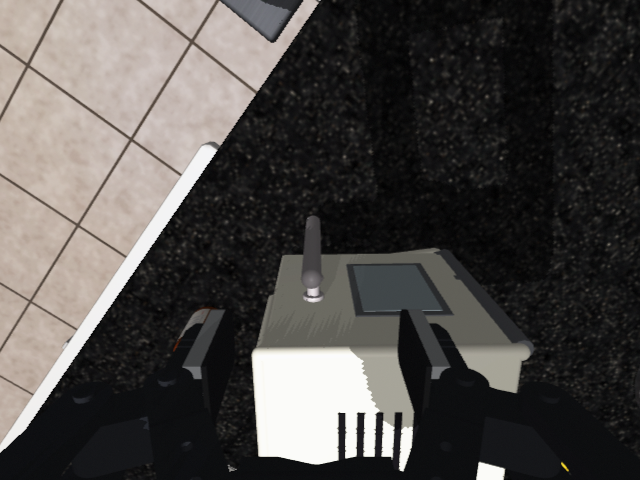

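>>> step_arm(
  newtons=40,
  plan=[
    {"grip": 6, "tx": -0.15, "ty": -0.3, "tz": 0, "ax": 0, "ay": 0, "az": 0},
    {"grip": 6, "tx": 0, "ty": 0, "tz": 3, "ax": 0, "ay": 0, "az": 0},
    {"grip": 6, "tx": 0, "ty": 0, "tz": 3, "ax": 0, "ay": 0, "az": 0},
    {"grip": 6, "tx": 0, "ty": 0, "tz": 2.7, "ax": 0, "ay": 0, "az": 0},
    {"grip": 6, "tx": 0, "ty": 0, "tz": 0, "ax": 0, "ay": 0, "az": 0},
    {"grip": 4, "tx": 0, "ty": 0, "tz": 0, "ax": 0, "ay": 0, "az": 0},
    {"grip": 2.5, "tx": 0, "ty": 0, "tz": 0, "ax": 0, "ay": 0, "az": 0},
  ],
)

```text
time: 3.25
tool_pos: [397.9, -292.1, 135.7]
tcp_rot: [180.0, 0.2, 127.7]
ft_force: [-0.4, 0.1, 0.7]
finger_gap: 37.3
```

>>> step_arm(
  plan=[
    {"grip": 0.5, "tx": 0, "ty": 0, "tz": 0, "ax": 0, "ay": 0, "az": 0},
    {"grip": 0.5, "tx": 0, "ty": 0, "tz": 0, "ax": 0, "ay": 0, "az": 0},
    {"grip": 0.5, "tx": 0, "ty": 0, "tz": 0, "ax": 0, "ay": 0, "az": 0},
    {"grip": 0.5, "tx": 0, "ty": 0, "tz": 0, "ax": 0, "ay": 0, "az": 0},
  ],
)

```text
time: 3.58
tool_pos: [397.5, -293.0, 135.8]
tcp_rot: [180.0, 0.2, 127.6]
ft_force: [-2.3, 0.8, 6.6]
finger_gap: 9.1
```

>>> step_arm(
  plan=[
    {"grip": 0.5, "tx": 0.46, "ty": 0.2, "tz": 0, "ax": 0, "ay": 0, "az": 2.5},
    {"grip": 0.5, "tx": 0.92, "ty": 0.4, "tz": 0, "ax": 0, "ay": 0, "az": 5},
    {"grip": 0.5, "tx": 0.92, "ty": 0.4, "tz": 0, "ax": 0, "ay": 0, "az": 5},
    {"grip": 0.5, "tx": 0.92, "ty": 0.4, "tz": 0, "ax": 0, "ay": 0, "az": 5},
  ],
)

```text
time: 3.92
tool_pos: [392.2, -258.6, 135.8]
tcp_rot: [-180.0, 0.2, 109.9]
ft_force: [-4.3, -2.5, 7.7]
finger_gap: 8.8
```

```bash
cat > c.py <<'E'
from h import *
np.set_printoptions(precision=1,suppress=True)
s=sense(); r=s['tool_pos'][:2]-np.array([505.7,-259.2])
print(s['time'],s['tool_pos'],s['tcp_rot'],s['ft_force'],s['wrist_torque'],s['finger_gap'],'R',np.linalg.norm(r),'ang',np.degrees(np.arctan2(r[1],r[0]))%360,s['joint_pos'])
E
python3 c.py
```

```text
3.9167 [ 392.2 -258.6  135.8] [-180.     0.2  109.9] [-4.3 -2.5  7.7] [-0.4  0.8  0. ] 8.75641140777618 R 113.52306245126496 ang 179.70306880043543 [-39.6  -9.4 112.1  -0.1  77.1 -59.4]
```

Going well; angle 197→180°. Continue.

>>> step_arm(
  plan=[
    {"grip": 0.5, "tx": 0.92, "ty": 0.4, "tz": 0, "ax": 0, "ay": 0, "az": 5},
    {"grip": 0.5, "tx": 0.92, "ty": 0.4, "tz": 0, "ax": 0, "ay": 0, "az": 5},
    {"grip": 0.5, "tx": 0.92, "ty": 0.4, "tz": 0, "ax": 0, "ay": 0, "az": 5},
    {"grip": 0.5, "tx": 0.92, "ty": 0.4, "tz": 0, "ax": 0, "ay": 0, "az": 5},
    {"grip": 0.5, "tx": 0.92, "ty": 0.4, "tz": 0, "ax": 0, "ay": 0, "az": 5},
    {"grip": 0.5, "tx": 0.92, "ty": 0.4, "tz": 0, "ax": 0, "ay": 0, "az": 5},
  ],
)

```text
time: 4.42
tool_pos: [408.2, -200.2, 135.8]
tcp_rot: [180.0, 0.1, 79.9]
ft_force: [-9.2, 1.4, 11.0]
finger_gap: 8.8
```

```bash
python3 c.py
```

```text
4.4167 [ 408.2 -200.2  135.8] [180.    0.1  79.9] [-9.2  1.4 11. ] [ 0.2  1.4 -0. ] 8.776044829455925 R 114.00516144541467 ang 148.82074824534018 [-32.5 -11.9 114.2  -0.1  77.6 -22.4]
```

>>> step_arm(
  plan=[
    {"grip": 0.5, "tx": 0.92, "ty": 0.4, "tz": 0, "ax": 0, "ay": 0, "az": 5},
    {"grip": 0.5, "tx": 0.92, "ty": 0.4, "tz": 0, "ax": 0, "ay": 0, "az": 5},
    {"grip": 0.5, "tx": 0.92, "ty": 0.4, "tz": 0, "ax": 0, "ay": 0, "az": 5},
    {"grip": 0.5, "tx": 0.92, "ty": 0.4, "tz": 0, "ax": 0, "ay": 0, "az": 5},
    {"grip": 0.5, "tx": 0.92, "ty": 0.4, "tz": 0, "ax": 0, "ay": 0, "az": 5},
    {"grip": 0.5, "tx": 0.92, "ty": 0.4, "tz": 0, "ax": 0, "ay": 0, "az": 5},
  ],
)

```text
time: 4.92
tool_pos: [451.8, -158.0, 135.7]
tcp_rot: [179.9, -0.0, 49.9]
ft_force: [-5.6, 2.5, 9.7]
finger_gap: 9.0
```

```bash
python3 c.py
```

```text
4.9167 [ 451.8 -158.   135.7] [179.9  -0.   49.9] [-5.6  2.5  9.7] [ 0.4  0.9 -0.1] 8.950619916949792 R 114.64184157387939 ang 118.05068780903447 [-25.4  -7.9 110.7   0.   77.1  14.7]
```

>>> step_arm(
  plan=[
    {"grip": 0.5, "tx": 0.92, "ty": 0.4, "tz": 0, "ax": 0, "ay": 0, "az": 5},
    {"grip": 0.5, "tx": 0.92, "ty": 0.4, "tz": 0, "ax": 0, "ay": 0, "az": 5},
    {"grip": 0.5, "tx": 0.92, "ty": 0.4, "tz": 0, "ax": 0, "ay": 0, "az": 5},
    {"grip": 0.5, "tx": 0.92, "ty": 0.4, "tz": 0, "ax": 0, "ay": 0, "az": 5},
    {"grip": 0.5, "tx": 0.92, "ty": 0.4, "tz": 0, "ax": 0, "ay": 0, "az": 5},
    {"grip": 0.5, "tx": 0.6, "ty": 0.26, "tz": 0, "ax": 0, "ay": 0, "az": 3},
    {"grip": 0.5, "tx": 0, "ty": 0, "tz": 0, "ax": 0, "ay": 0, "az": 0},
  ],
)

```text
time: 5.5
tool_pos: [507.5, -144.0, 135.8]
tcp_rot: [179.9, -0.2, 21.9]
ft_force: [-1.2, 2.5, 6.9]
finger_gap: 8.5
```

```bash
python3 c.py
python3 - <<'E'
from h import *
cv2.imwrite("pics/s2.png",snapshot("scene")[:,:,::-1])
E
```

```text
5.5 [ 507.5 -144.   135.8] [179.9  -0.2  21.9] [-1.2  2.5  6.9] [ 0.4  0.3 -0.2] 8.503243176424652 R 115.16477405623813 ang 89.12499589347767 [-21.4  -0.1 103.4   0.   76.6  46.6]
```

View pics/s2.png

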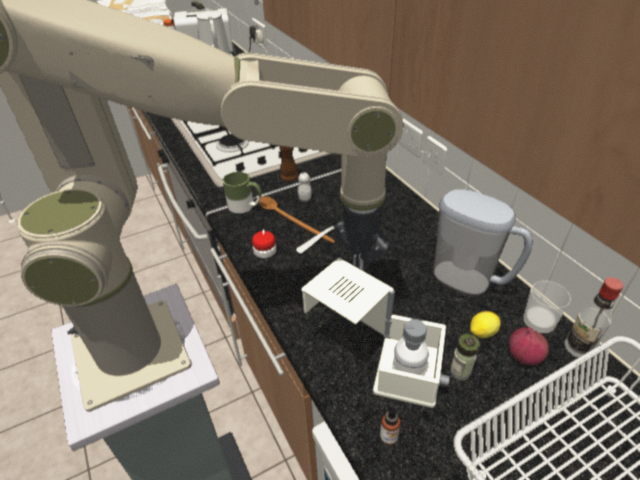

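>>> step_arm(
  plan=[
    {"grip": 3, "tx": 0, "ty": 0, "tz": 0, "ax": 0, "ay": 0, "az": 0},
    {"grip": 3, "tx": 0, "ty": 0, "tz": 0, "ax": 0, "ay": 0, "az": 0},
    {"grip": 3, "tx": 0, "ty": 0, "tz": 0, "ax": 0, "ay": 0, "az": 0},
    {"grip": 3, "tx": 0, "ty": 0, "tz": 0, "ax": 0, "ay": 0, "az": 0},
    {"grip": 3, "tx": 0, "ty": 0, "tz": -2, "ax": 0, "ay": 0, "az": 0},
    {"grip": 3, "tx": 0, "ty": 0, "tz": -4, "ax": 0, "ay": 0, "az": 0},
    {"grip": 3, "tx": 0, "ty": 0, "tz": -4, "ax": 0, "ay": 0, "az": 0},
    {"grip": 3, "tx": 0, "ty": 0, "tz": -4, "ax": 0, "ay": 0, "az": 0},
  ],
)

```text
time: 6.22
tool_pos: [504.4, -143.8, 274.4]
tcp_rot: [-179.9, 0.1, 22.1]
ft_force: [0.5, -0.5, -0.9]
finger_gap: 30.1
```

Run:
```python
from h import *
np.set_printoptions(precision=1,suppress=True)
s=sense();print(s['tool_pos'],s['tcp_rot'],s['ft_force'],s['finger_gap'],s['joint_pos'])
a=snapshot("scene")[:,:,::-1][240:410,290:480]; cv2.imwrite("pics/s3z.png",cv2.resize(a,None,fx=3.5,fy=3.5,interpolation=cv2.INTER_CUBIC))
a=snapshot("top")[:,:,::-1]; cv2.imwrite("pics/t3.png",a)
cv2.imwrite("pics/t3z.png",cv2.resize(a[160:270,370:490],None,fx=5,fy=5,interpolation=cv2.INTER_CUBIC))
```

```text
[ 504.4 -143.8  274.4] [-179.9    0.1   22.1] [ 0.5 -0.5 -0.9] 30.14186233061491 [-21.5  -5.   93.5  -0.   91.6  46.4]
```

View pics/s3z.png

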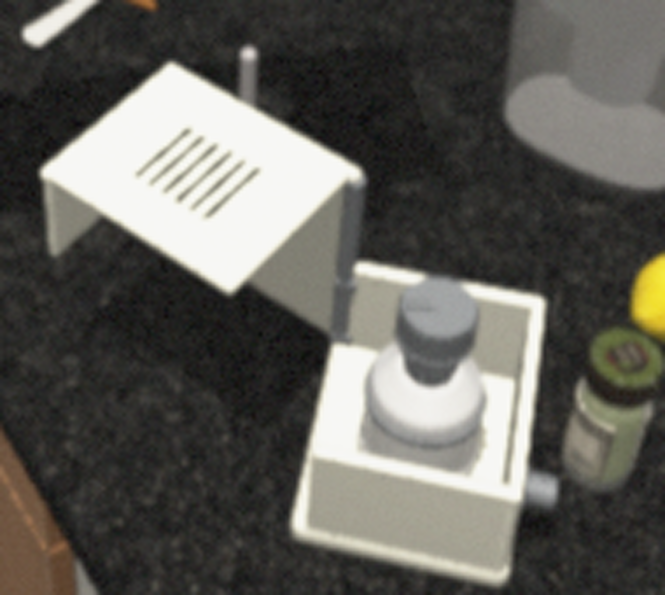

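View pics/t3z.png

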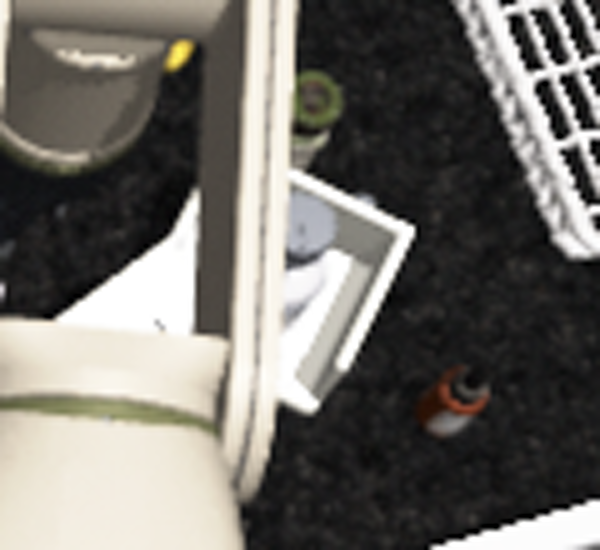

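Run:
```python
from h import *
np.set_printoptions(precision=1,suppress=True)
S=lambda u,v:(290+(u+.5)/3.5-.5,240+(v+.5)/3.5-.5)
c=onz('scene',S(437,306),153);print('cap',c)
for p in [(355,265),(545,298),(520,490),(310,455)]: print(onz('scene',S(*p),94))
for p in [(45,172),(172,63),(362,175),(232,292)]: print('cov',onz('scene',S(*p),174))
yw=110
p=[500,-350,265]
rows([505,-300,275],150-15)
```

```text
cap [ 500.2 -350.1  153. ]
[ 510.3 -265.8   94. ]
[ 592.  -341.6   94. ]
[ 497.7 -435.9   94. ]
[ 413.6 -363.1   94. ]
cov [ 353.6 -174.1  174. ]
cov [ 461.7 -131.8  174. ]
cov [ 508.1 -266.1  174. ]
cov [ 400.3 -301.3  174. ]
{'tx': -0.36, 'ty': 0.84, 'tz': 0.04, 'az': -6.64}
{'tx': -0.46, 'ty': 0.79, 'tz': 0.04, 'az': -6.64}
{'tx': -0.54, 'ty': 0.73, 'tz': 0.04, 'az': -6.64}
{'tx': -0.62, 'ty': 0.66, 'tz': 0.04, 'az': -6.64}
{'tx': -0.7, 'ty': 0.59, 'tz': 0.04, 'az': -6.64}
{'tx': -0.76, 'ty': 0.5, 'tz': 0.04, 'az': -6.64}
{'tx': -0.81, 'ty': 0.41, 'tz': 0.04, 'az': -6.64}
{'tx': -0.85, 'ty': 0.31, 'tz': 0.04, 'az': -6.64}
{'tx': -0.88, 'ty': 0.21, 'tz': 0.04, 'az': -6.64}
{'tx': -0.9, 'ty': 0.11, 'tz': 0.04, 'az': -6.64}
{'tx': -0.91, 'ty': 0.0, 'tz': 0.04, 'az': -6.64}
{'tx': -0.9, 'ty': -0.1, 'tz': 0.04, 'az': -6.64}
{'tx': -0.89, 'ty': -0.21, 'tz': 0.04, 'az': -6.64}
{'tx': -0.86, 'ty': -0.31, 'tz': 0.04, 'az': -6.64}
{'tx': -0.82, 'ty': -0.4, 'tz': 0.04, 'az': -6.64}
{'tx': -0.76, 'ty': -0.5, 'tz': 0.04, 'az': -6.64}
{'tx': -0.7, 'ty': -0.58, 'tz': 0.04, 'az': -6.64}
```

Run:
```python
from h import *
rows([501,-350,270],120,maxturn=7)
```

```text
{'tx': -0.6, 'ty': 1.33, 'tz': 0.09, 'az': -6.99}
{'tx': -0.76, 'ty': 1.25, 'tz': 0.09, 'az': -6.99}
{'tx': -0.9, 'ty': 1.15, 'tz': 0.09, 'az': -6.99}
{'tx': -1.04, 'ty': 1.03, 'tz': 0.09, 'az': -6.99}
{'tx': -1.16, 'ty': 0.9, 'tz': 0.09, 'az': -6.99}
{'tx': -1.26, 'ty': 0.75, 'tz': 0.09, 'az': -6.99}
{'tx': -1.34, 'ty': 0.59, 'tz': 0.09, 'az': -6.99}
{'tx': -1.4, 'ty': 0.42, 'tz': 0.09, 'az': -6.99}
{'tx': -1.44, 'ty': 0.25, 'tz': 0.09, 'az': -6.99}
{'tx': -1.46, 'ty': 0.07, 'tz': 0.09, 'az': -6.99}
{'tx': -1.46, 'ty': -0.1, 'tz': 0.09, 'az': -6.99}
{'tx': -1.44, 'ty': -0.28, 'tz': 0.09, 'az': -6.99}
{'tx': -1.39, 'ty': -0.45, 'tz': 0.09, 'az': -6.99}
{'tx': -1.32, 'ty': -0.62, 'tz': 0.09, 'az': -6.99}
```

>>> step_arm(
  plan=[
    {"grip": 7, "tx": -0.6, "ty": 1.33, "tz": 0, "ax": 0, "ay": 0, "az": -7},
    {"grip": 7, "tx": -0.76, "ty": 1.25, "tz": 0, "ax": 0, "ay": 0, "az": -7},
    {"grip": 7, "tx": -0.9, "ty": 1.15, "tz": 0, "ax": 0, "ay": 0, "az": -7},
    {"grip": 7, "tx": -1.04, "ty": 1.03, "tz": 0, "ax": 0, "ay": 0, "az": -7},
    {"grip": 7, "tx": -1.16, "ty": 0.9, "tz": 0, "ax": 0, "ay": 0, "az": -7},
    {"grip": 7, "tx": -1.26, "ty": 0.75, "tz": 0, "ax": 0, "ay": 0, "az": -7},
    {"grip": 7, "tx": -1.34, "ty": 0.6, "tz": 0, "ax": 0, "ay": 0, "az": -7},
  ],
)

```text
time: 6.9
tool_pos: [501.4, -247.2, 273.0]
tcp_rot: [-180.0, -0.0, 71.5]
ft_force: [-0.2, -0.5, -0.6]
finger_gap: 69.9
```

>>> step_arm(
  plan=[
    {"grip": 7, "tx": -1.4, "ty": 0.42, "tz": 0, "ax": 0, "ay": 0, "az": -7},
    {"grip": 7, "tx": -1.44, "ty": 0.25, "tz": 0, "ax": 0, "ay": 0, "az": -7},
    {"grip": 7, "tx": -1.46, "ty": 0.07, "tz": 0, "ax": 0, "ay": 0, "az": -7},
    {"grip": 7, "tx": -1.46, "ty": -0.1, "tz": 0, "ax": 0, "ay": 0, "az": -7},
    {"grip": 7, "tx": -1.44, "ty": -0.28, "tz": 0, "ax": 0, "ay": 0, "az": -7},
    {"grip": 7, "tx": -1.4, "ty": -0.45, "tz": 0, "ax": 0, "ay": 0, "az": -7},
    {"grip": 7, "tx": -1.32, "ty": -0.62, "tz": 0, "ax": 0, "ay": 0, "az": -7},
    {"grip": 7, "tx": 0, "ty": 0, "tz": 0, "ax": 0, "ay": 0, "az": 0},
  ],
)

```text
time: 7.57
tool_pos: [497.4, -351.1, 272.6]
tcp_rot: [-179.9, 0.0, 120.4]
ft_force: [0.6, -0.5, -0.2]
finger_gap: 69.9
```

Run:
```python
from h import *
np.set_printoptions(precision=1,suppress=True)
s=sense();im=snapshot("wrist");print(s['tool_pos'],s['tcp_rot'],s['ft_force'],s['finger_gap'],s['joint_pos'],s['qd'])
P=wristP(s);np.save('P4.npy',P)
cv2.imwrite("pics/w4.png",im[:,:,::-1]); print(proj('wrist',[501,-350,152],P))
```

```text
[ 497.4 -351.1  272.6] [-179.9    0.   120.4] [ 0.6 -0.5 -0.2] 69.94361099711391 [-40.    8.1  80.3  -0.1  91.6 -70.5] [ 1.8 -1.3  1.5  1.   0.7 16.2]
[323.7 232.5]
```

View pics/w4.png

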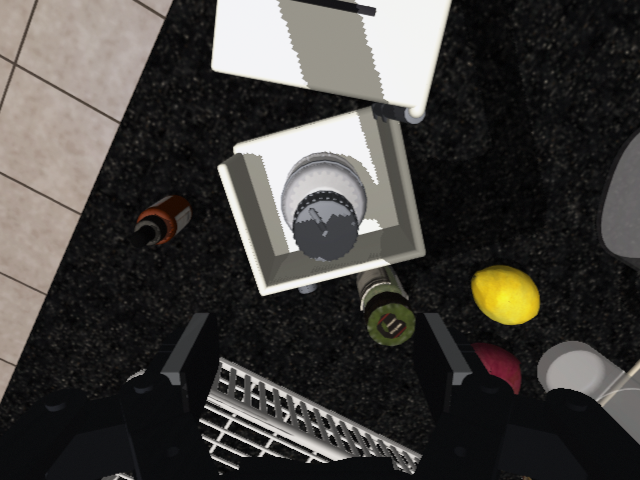

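Run:
```python
from h import *
a=cv2.imread("pics/w4.png")[150:290,260:400]; cv2.imwrite("pics/w4z.png",cv2.resize(a,None,fx=4,fy=4,interpolation=cv2.INTER_CUBIC))
P=np.load('P4.npy')
for c in ([501,-350],[504,-351]):
  b=cv2.imread("pics/w4.png")
  for z in (152.5,):
    pts=[proj('wrist',[c[0]+21.5*np.cos(t),c[1]+21.5*np.sin(t),z],P) for t in np.linspace(0,6.28,40)]
    q=((np.array(pts)-[260,150])*4).astype(int)
    im=cv2.resize(b[150:290,260:400],None,fx=4,fy=4); cv2.polylines(im,[q.reshape(-1,1,2)],True,(0,0,255),1)
    cv2.imwrite(f"pics/w4o{c[0]}.png",im)
```

```text
(no output)
```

View pics/w4o501.png

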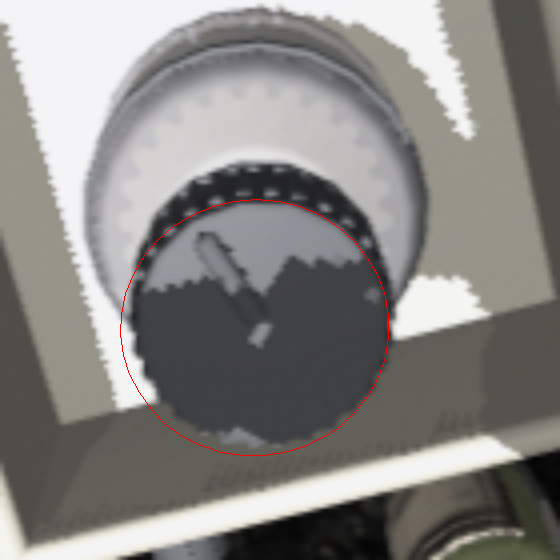

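View pics/w4z.png

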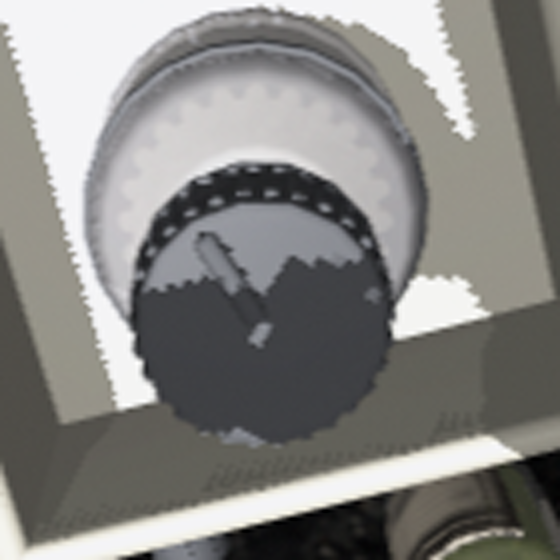

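>>> step_arm(
  plan=[
    {"grip": 7, "tx": 0, "ty": 0.25, "tz": 2.75, "ax": 0, "ay": 0, "az": 0},
    {"grip": 7, "tx": 0, "ty": 0.25, "tz": 2.75, "ax": 0, "ay": 0, "az": 0},
    {"grip": 7, "tx": 0, "ty": 0, "tz": 2.75, "ax": 0, "ay": 0, "az": 0},
    {"grip": 7, "tx": 0, "ty": 0, "tz": 0, "ax": 0, "ay": 0, "az": 0},
    {"grip": 7, "tx": 0, "ty": 0, "tz": 0, "ax": 0, "ay": 0, "az": 0},
  ],
)

```text
time: 8.03
tool_pos: [501.4, -344.6, 189.1]
tcp_rot: [-179.9, -0.2, 120.0]
ft_force: [0.1, 0.1, 0.7]
finger_gap: 69.9
```

Run:
```python
from h import *
np.set_printoptions(precision=1,suppress=True)
s=sense();im=snapshot("wrist");print(s['tool_pos'],s['tcp_rot'],s['ft_force'],s['finger_gap'],s['joint_pos'])
P=wristP(s);np.save('P5.npy',P); im=im[:,:,::-1].copy(); cv2.imwrite("pics/w5raw.png",im)
c=[501.7,-348.9]
pts=np.array([proj('wrist',[c[0]+20.5*np.cos(t),c[1]+20.5*np.sin(t),152.5],P) for t in np.linspace(0,6.28,40)])
a=cv2.resize(im[200:440,180:460],None,fx=2.5,fy=2.5); cv2.polylines(a,[((pts-[180,200])*2.5).astype(int).reshape(-1,1,2)],True,(0,0,255),1)
cv2.imwrite("pics/w5.png",a)
```

```text
[ 501.4 -344.6  189.1] [-179.9   -0.2  120. ] [0.1 0.1 0.7] 69.93586442576714 [-39.3  10.3  86.6   0.   83.4 -69.4]
```

View pics/w5.png

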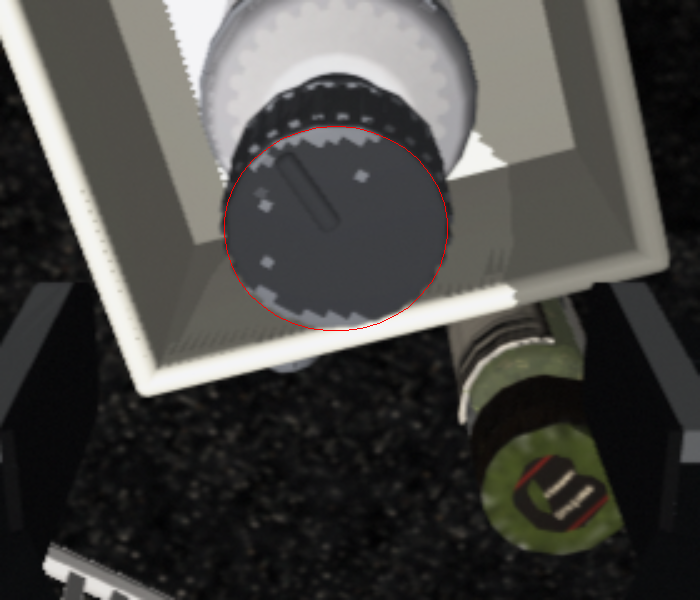

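>>> step_arm(
  newtons=40,
  plan=[
    {"grip": 7, "tx": -0.4, "ty": -0.2, "tz": 0, "ax": 0, "ay": 0, "az": 0},
    {"grip": 7, "tx": 0, "ty": 0, "tz": 2.0, "ax": 0, "ay": 0, "az": 0},
    {"grip": 7, "tx": 0, "ty": 0, "tz": 2.4, "ax": 0, "ay": 0, "az": 0},
    {"grip": 7, "tx": 0, "ty": 0, "tz": 2.4, "ax": 0, "ay": 0, "az": 0},
    {"grip": 7, "tx": 0, "ty": 0, "tz": 0, "ax": 0, "ay": 0, "az": 0},
    {"grip": 7, "tx": 0, "ty": 0, "tz": 0, "ax": 0, "ay": 0, "az": 0},
  ],
)

```text
time: 8.58
tool_pos: [502.6, -350.9, 123.5]
tcp_rot: [-180.0, -0.0, 120.1]
ft_force: [0.4, 0.1, 0.5]
finger_gap: 69.8
```

>>> step_arm(
  plan=[
    {"grip": 6, "tx": 0.1, "ty": 0, "tz": 0.2, "ax": 0, "ay": 0, "az": 0},
    {"grip": 5.2, "tx": 0, "ty": 0, "tz": 0, "ax": 0, "ay": 0, "az": 0},
    {"grip": 4.8, "tx": 0, "ty": 0, "tz": 0, "ax": 0, "ay": 0, "az": 0},
  ],
)

```text
time: 8.83
tool_pos: [503.2, -350.7, 123.1]
tcp_rot: [179.9, 0.2, 120.1]
ft_force: [-0.0, -1.0, -0.2]
finger_gap: 47.7
```

Run:
```python
from h import *
np.set_printoptions(precision=2,suppress=True)
s=sense();im=snapshot("wrist");print(s['tool_pos'],s['tcp_rot'],s['ft_force'],s['wrist_torque'],s['finger_gap'],s['joint_pos'])
cv2.imwrite("pics/w6.png",im[:,:,::-1]); s=sense(); print(s['tool_pos'])
```

```text
[ 503.23 -350.71  123.11] [179.93   0.18 120.14] [-0.   -1.01 -0.22] [-0.03  0.02 -0.04] 47.69519352364382 [-39.66  13.52  89.98  -0.    76.31 -69.8 ]
[ 503.06 -350.57  122.75]
```

View pics/w6.png

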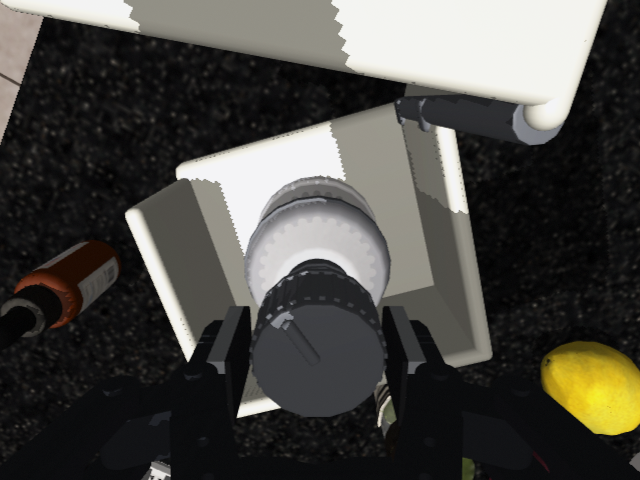

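Run:
```python
from h import *
np.set_printoptions(precision=2,suppress=True)
s=sense();P=wristP(s)
im=cv2.imread("pics/w6.png")
for c in ([501.7,-348.9],[503,-350.6]):
  pts=np.array([proj('wrist',[c[0]+20.5*np.cos(t),c[1]+20.5*np.sin(t),152.5],P) for t in np.linspace(0,6.28,40)])
  print(c,pts.mean(0),pts.min(0),pts.max(0))
```

```text
[501.7, -348.9] [319.82 367.1 ] [251.59 307.51] [385.34 422.25]
[503, -350.6] [320.67 373.01] [252.8  314.04] [385.87 427.62]
```

>>> step_arm(
  newtons=40,
  plan=[
    {"grip": 4.8, "tx": 0.3, "ty": 0, "tz": 0.15, "ax": 0, "ay": 0, "az": 0},
    {"grip": 4.8, "tx": 0, "ty": 0, "tz": 0, "ax": 0, "ay": 0, "az": 0},
    {"grip": 4, "tx": 0, "ty": 0, "tz": 0, "ax": 0, "ay": 0, "az": 0},
    {"grip": 4, "tx": 0, "ty": 0, "tz": 0, "ax": 0, "ay": 0, "az": 0},
    {"grip": 4, "tx": 0, "ty": 0, "tz": 0, "ax": 0, "ay": 0, "az": 0},
    {"grip": 4, "tx": 0, "ty": 0, "tz": 0, "ax": 0, "ay": 0, "az": 0},
  ],
)

```text
time: 9.38
tool_pos: [501.5, -346.6, 119.8]
tcp_rot: [179.9, 0.0, 120.2]
ft_force: [3.2, 4.7, 2.4]
finger_gap: 41.2
```

```bash
cat > d.py <<'E'
from h import *
np.set_printoptions(precision=2,suppress=True)
s=sense();print(s['time'],s['tool_pos'],s['tcp_rot'],'F',s['ft_force'],'T',s['wrist_torque'],s['finger_gap'],s['joint_pos'])
E
python3 d.py
```

```text
9.3833 [ 501.46 -346.63  119.8 ] [179.92   0.   120.17] F [3.17 4.66 2.43] T [ 0.68 -0.47  0.05] 41.2226793904533 [-39.52  13.28  90.62   0.08  76.07 -69.71]
```

>>> step_arm(
  newtons=50,
  plan=[
    {"grip": 3.5, "tx": 0, "ty": 0, "tz": 0, "ax": 0, "ay": 0, "az": 0},
    {"grip": 3.5, "tx": 0, "ty": 0, "tz": 0, "ax": 0, "ay": 0, "az": 0},
    {"grip": 3.5, "tx": 0, "ty": 0, "tz": 0.005, "ax": 0, "ay": 0, "az": 3},
    {"grip": 3.5, "tx": 0, "ty": 0, "tz": 0.008, "ax": 0, "ay": 0, "az": 5},
    {"grip": 3.5, "tx": 0, "ty": 0, "tz": 0.008, "ax": 0, "ay": 0, "az": 5},
    {"grip": 3.5, "tx": 0, "ty": 0, "tz": 0.008, "ax": 0, "ay": 0, "az": 5},
  ],
)

```text
time: 9.88
tool_pos: [502.0, -346.4, 119.6]
tcp_rot: [179.9, -0.0, 101.9]
ft_force: [6.6, 5.9, 3.1]
finger_gap: 40.5
```

```bash
python3 d.py
```

```text
9.8833 [ 502.02 -346.42  119.6 ] [179.86  -0.01 101.94] F [6.56 5.85 3.08] T [ 0.85 -0.96  0.14] 40.515811157181844 [-39.49  13.3   90.62   0.12  76.01 -51.47]
```

>>> step_arm(
  plan=[
    {"grip": 3.5, "tx": 0.04, "ty": 0.07, "tz": 0.008, "ax": 0, "ay": 0, "az": 5},
    {"grip": 3.5, "tx": 0, "ty": 0, "tz": 0.008, "ax": 0, "ay": 0, "az": 5},
    {"grip": 3.5, "tx": 0, "ty": 0, "tz": 0.008, "ax": 0, "ay": 0, "az": 5},
    {"grip": 3.5, "tx": 0, "ty": 0, "tz": 0.008, "ax": 0, "ay": 0, "az": 5},
    {"grip": 3.5, "tx": 0, "ty": 0, "tz": 0.008, "ax": 0, "ay": 0, "az": 5},
    {"grip": 3.5, "tx": 0, "ty": 0, "tz": 0.008, "ax": 0, "ay": 0, "az": 5},
  ],
)

```text
time: 10.38
tool_pos: [503.0, -346.5, 119.2]
tcp_rot: [179.8, -0.0, 71.9]
ft_force: [7.7, 1.7, -0.3]
finger_gap: 41.0
```

```bash
python3 d.py
python3 - <<'E'
from h import *
cv2.imwrite("pics/w7.png",snapshot("wrist")[:,:,::-1])
E
```

```text
10.3833 [ 502.99 -346.47  119.18] [179.82  -0.04  71.94] F [ 7.66  1.74 -0.34] T [ 0.37 -1.33  0.15] 40.977769762602065 [-39.43  13.37  90.59   0.1   75.89 -21.39]
```

View pics/w7.png

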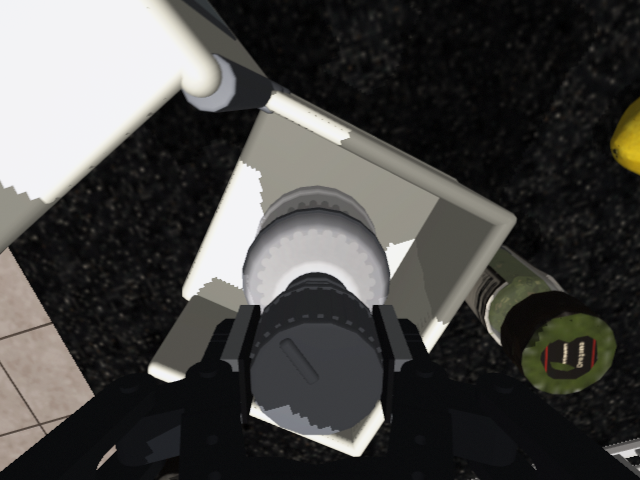

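>>> step_arm(
  plan=[
    {"grip": 3.5, "tx": 0.02, "ty": 0.07, "tz": 0.008, "ax": 0, "ay": 0, "az": 5},
    {"grip": 3.5, "tx": 0, "ty": 0, "tz": 0.008, "ax": 0, "ay": 0, "az": 5},
    {"grip": 3.5, "tx": 0, "ty": 0, "tz": 0.008, "ax": 0, "ay": 0, "az": 5},
    {"grip": 3.5, "tx": 0, "ty": 0, "tz": 0.008, "ax": 0, "ay": 0, "az": 5},
    {"grip": 3.5, "tx": 0, "ty": 0, "tz": 0.005, "ax": 0, "ay": 0, "az": 3},
  ],
)

```text
time: 10.85
tool_pos: [503.7, -346.8, 118.8]
tcp_rot: [179.8, -0.1, 48.9]
ft_force: [7.8, 0.7, -1.0]
finger_gap: 40.8
```

```bash
python3 d.py
```

```text
10.85 [ 503.68 -346.82  118.81] [179.82  -0.08  48.9 ] F [ 7.83  0.71 -1.02] T [ 0.12 -1.25  0.08] 40.83503572411204 [-39.4   13.48  90.49   0.08  75.85   1.68]
```

>>> step_arm(
  plan=[
    {"grip": 3.5, "tx": 0, "ty": 0.05, "tz": 0.004, "ax": 0, "ay": 0, "az": 2.5},
    {"grip": 3.5, "tx": 0, "ty": 0, "tz": 0.004, "ax": 0, "ay": 0, "az": 2.5},
    {"grip": 3.5, "tx": 0, "ty": 0, "tz": 0.004, "ax": 0, "ay": 0, "az": 2.5},
  ],
)

```text
time: 11.1
tool_pos: [503.8, -347.0, 118.6]
tcp_rot: [179.9, -0.1, 41.6]
ft_force: [6.2, 1.7, -0.2]
finger_gap: 40.7
```

```bash
python3 d.py
```

```text
11.1 [ 503.84 -347.01  118.63] [179.87  -0.1   41.55] F [ 6.18  1.69 -0.15] T [ 0.26 -1.06  0.22] 40.715820211034 [-39.4   13.56  90.42   0.08  75.88   9.03]
```

>>> step_arm(
  plan=[
    {"grip": 3.5, "tx": 0, "ty": 0, "tz": 0.004, "ax": 0, "ay": 0, "az": 2.5},
    {"grip": 3.5, "tx": 0, "ty": 0, "tz": 0.004, "ax": 0, "ay": 0, "az": 2.5},
    {"grip": 3.5, "tx": 0, "ty": 0, "tz": 0.004, "ax": 0, "ay": 0, "az": 2.5},
  ],
)

```text
time: 11.35
tool_pos: [503.5, -347.5, 118.6]
tcp_rot: [179.9, -0.0, 34.1]
ft_force: [3.9, -1.1, -0.5]
finger_gap: 40.9
```

```bash
python3 d.py
```

```text
11.35 [ 503.51 -347.49  118.59] [179.85  -0.04  34.13] F [ 3.92 -1.05 -0.46] T [-0.13 -0.76  1.13] 40.895180942854005 [-39.41  13.57  90.42  -0.    75.86  16.46]
```

>>> step_arm(
  plan=[
    {"grip": 3.5, "tx": 0, "ty": 0, "tz": 0, "ax": 0, "ay": 0, "az": 0},
  ],
)

```text
time: 11.43
tool_pos: [503.5, -347.5, 118.6]
tcp_rot: [179.9, -0.0, 34.1]
ft_force: [4.8, -1.3, 1.3]
finger_gap: 40.6
```

```bash
python3 d.py;  python3 - <<'E'
from h import *
im=snapshot("wrist")[:,:,::-1];cv2.imwrite("pics/w8.png",im)
a=cv2.imread("pics/w7.png")
f=lambda x:cv2.resize(x[300:440,230:400],None,fx=2.3,fy=2.3,interpolation=cv2.INTER_CUBIC)
b=cv2.hconcat([f(a),f(im)]); b=cv2.convertScaleAbs(b,alpha=2.0); cv2.imwrite("pics/w78.png",b)
E
```

```text
11.4333 [ 503.52 -347.5   118.59] [179.85  -0.05  34.11] F [ 4.84 -1.34  1.33] T [-0.12 -0.77  1.08] 40.627674243536866 [-39.41  13.56  90.42   0.01  75.86  16.48]
```

View pics/w78.png

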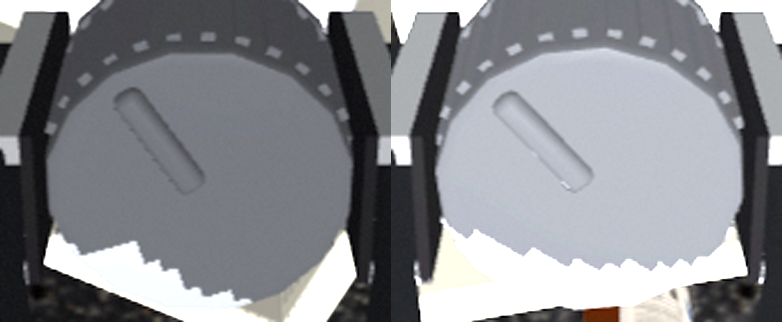

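>>> step_arm(
  plan=[
    {"grip": 3.5, "tx": 0, "ty": 0, "tz": 0, "ax": 0, "ay": 0, "az": -0.5},
    {"grip": 3.5, "tx": 0, "ty": 0, "tz": 0, "ax": 0, "ay": 0, "az": 0},
  ],
)

```text
time: 11.65
tool_pos: [503.5, -347.5, 118.6]
tcp_rot: [179.9, -0.1, 34.8]
ft_force: [6.1, -0.2, 0.8]
finger_gap: 40.6
```

```bash
python3 d.py
```

```text
11.65 [ 503.52 -347.5   118.61] [179.86  -0.06  34.79] F [ 6.05 -0.18  0.77] T [-0.07 -0.81  0.83] 40.60193555985993 [-39.42  13.56  90.42   0.02  75.87  15.79]
```

>>> step_arm(
  plan=[
    {"grip": 3.5, "tx": 0, "ty": 0, "tz": 0, "ax": 0, "ay": 0, "az": -0.5},
    {"grip": 3.5, "tx": 0, "ty": 0, "tz": 0, "ax": 0, "ay": 0, "az": 0},
  ],
)

```text
time: 11.82
tool_pos: [503.5, -347.5, 118.6]
tcp_rot: [179.9, -0.1, 35.3]
ft_force: [4.8, -0.9, 0.3]
finger_gap: 40.6
```

```bash
python3 d.py
```

```text
11.8167 [ 503.51 -347.48  118.62] [179.86  -0.06  35.27] F [ 4.78 -0.91  0.31] T [-0.11 -0.82  0.64] 40.644249344424686 [-39.42  13.56  90.42   0.02  75.87  15.3 ]
```

>>> step_arm(
  plan=[
    {"grip": 3.5, "tx": 0, "ty": 0, "tz": 0, "ax": 0, "ay": 0, "az": -1},
    {"grip": 3.5, "tx": 0, "ty": 0, "tz": 0, "ax": 0, "ay": 0, "az": 0},
  ],
)

```text
time: 11.98
tool_pos: [503.5, -347.5, 118.6]
tcp_rot: [179.9, -0.1, 36.3]
ft_force: [5.7, 0.1, 0.6]
finger_gap: 40.9
```

```bash
python3 d.py
```

```text
11.9833 [ 503.48 -347.47  118.6 ] [179.87  -0.06  36.28] F [5.65 0.09 0.57] T [-0.   -0.73  0.32] 40.862543571600604 [-39.43  13.56  90.42   0.03  75.87  14.29]
```

>>> step_arm(
  plan=[
    {"grip": 3.5, "tx": 0, "ty": 0, "tz": 0, "ax": 0, "ay": 0, "az": -1},
    {"grip": 3.5, "tx": 0, "ty": 0, "tz": 0, "ax": 0, "ay": 0, "az": 0},
  ],
)

```text
time: 12.15
tool_pos: [503.5, -347.4, 118.6]
tcp_rot: [179.9, -0.1, 37.3]
ft_force: [5.1, 0.4, 1.7]
finger_gap: 40.9
```

```bash
python3 d.py
```

```text
12.15 [ 503.46 -347.44  118.61] [179.87  -0.07  37.25] F [5.1  0.42 1.73] T [-0.02 -0.81  0.01] 40.9209449804583 [-39.43  13.56  90.42   0.04  75.88  13.31]
```

>>> step_arm(
  plan=[
    {"grip": 3.5, "tx": 0, "ty": 0, "tz": -0.005, "ax": 0, "ay": 0, "az": -3},
    {"grip": 3.5, "tx": 0, "ty": 0, "tz": -0.01, "ax": 0, "ay": 0, "az": -6},
    {"grip": 3.5, "tx": 0, "ty": 0, "tz": -0.01, "ax": 0, "ay": 0, "az": -6},
    {"grip": 3.5, "tx": 0, "ty": 0, "tz": -0.01, "ax": 0, "ay": 0, "az": -6},
    {"grip": 3.5, "tx": 0, "ty": 0, "tz": -0.01, "ax": 0, "ay": 0, "az": -6},
    {"grip": 3.5, "tx": 0, "ty": 0, "tz": -0.01, "ax": 0, "ay": 0, "az": -6},
    {"grip": 3.5, "tx": 0, "ty": 0, "tz": -0.01, "ax": 0, "ay": 0, "az": -6},
  ],
)

```text
time: 12.73
tool_pos: [502.8, -347.0, 119.2]
tcp_rot: [180.0, -0.0, 76.5]
ft_force: [1.7, 3.2, 3.2]
finger_gap: 40.5
```

```bash
python3 d.py
```

```text
12.7333 [ 502.78 -347.01  119.18] [179.96  -0.01  76.48] F [1.66 3.16 3.16] T [ 0.47 -0.14 -0.11] 40.46902906150163 [-39.44  13.51  90.42   0.03  76.04 -25.92]
```

>>> step_arm(
  plan=[
    {"grip": 3.5, "tx": 0, "ty": 0, "tz": -0.01, "ax": 0, "ay": 0, "az": -6},
    {"grip": 3.5, "tx": 0, "ty": 0, "tz": -0.01, "ax": 0, "ay": 0, "az": -6},
    {"grip": 3.5, "tx": 0, "ty": 0, "tz": -0.01, "ax": 0, "ay": 0, "az": -6},
    {"grip": 3.5, "tx": 0, "ty": 0, "tz": -0.01, "ax": 0, "ay": 0, "az": -6},
    {"grip": 3.5, "tx": 0, "ty": 0, "tz": -0.01, "ax": 0, "ay": 0, "az": -6},
    {"grip": 3.5, "tx": 0, "ty": 0, "tz": -0.01, "ax": 0, "ay": 0, "az": -6},
    {"grip": 3.5, "tx": 0, "ty": 0, "tz": -0.01, "ax": 0, "ay": 0, "az": -6},
  ],
)

```text
time: 13.32
tool_pos: [501.8, -347.1, 119.8]
tcp_rot: [-180.0, -0.0, 118.5]
ft_force: [-3.8, 2.6, 6.4]
finger_gap: 40.6
```

```bash
python3 d.py
```

```text
13.3167 [ 501.84 -347.06  119.78] [-179.95   -0.04  118.47] F [-3.78  2.65  6.39] T [ 0.39  0.51 -0.12] 40.62851446851716 [-39.46  13.46  90.42  -0.03  76.18 -67.92]
```

>>> step_arm(
  plan=[
    {"grip": 3.5, "tx": 0, "ty": 0, "tz": -0.008, "ax": 0, "ay": 0, "az": -5},
    {"grip": 3.5, "tx": 0, "ty": 0, "tz": -0.006, "ax": 0, "ay": 0, "az": -3.8},
    {"grip": 3.5, "tx": 0, "ty": 0, "tz": 0, "ax": 0, "ay": 0, "az": 0},
    {"grip": 3.5, "tx": 0, "ty": 0, "tz": 0, "ax": 0, "ay": 0, "az": 0},
    {"grip": 3.5, "tx": 0, "ty": 0, "tz": 0, "ax": 0, "ay": 0, "az": 0},
    {"grip": 3.5, "tx": 0, "ty": 0, "tz": 0, "ax": 0, "ay": 0, "az": 0},
  ],
)

```text
time: 13.82
tool_pos: [501.7, -347.2, 119.9]
tcp_rot: [-179.9, -0.0, 127.0]
ft_force: [-4.4, 3.1, 6.3]
finger_gap: 40.6
```

```bash
python3 d.py;  python3 - <<'E'
from h import *
im=snapshot("wrist")[:,:,::-1];cv2.imwrite("pics/w9.png",im)
a=cv2.imread("pics/w8.png")
f=lambda x:cv2.resize(x[300:440,230:400],None,fx=2.3,fy=2.3,interpolation=cv2.INTER_CUBIC)
b=cv2.hconcat([f(a),f(im)]); b=cv2.convertScaleAbs(b,alpha=2.0); cv2.imwrite("pics/w89.png",b)
s=snapshot("scene")[:,:,::-1];cv2.imwrite("pics/s9.png",s)
E
```

```text
13.8167 [ 501.67 -347.2   119.95] [-179.94   -0.05  126.97] F [-4.4   3.06  6.31] T [ 0.38  0.54 -0.01] 40.63183334901907 [-39.47  13.44  90.41  -0.05  76.2  -76.43]
```

View pics/w89.png

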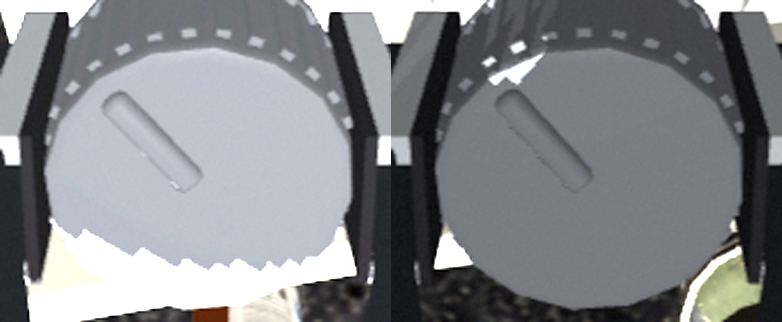

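View pics/s9.png

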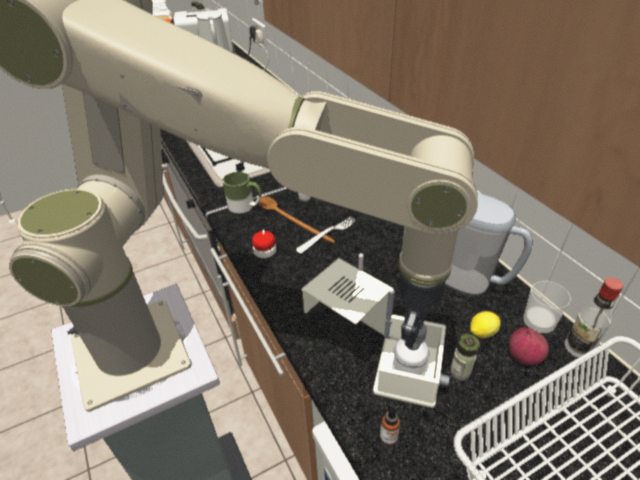

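Run:
```python
from h import *
def rect(fn,pos,rot,zt,c,flip=None):
    P=wristP(dict(tool_pos=np.array(pos),tcp_rot=np.array(rot)))
    # rectified in tool-aligned axes: X=tool x (up), Y=tool y (right)
    R=Ro.from_euler('xyz',rot,degrees=True).as_matrix()
    g=[(-22,-22),(22,-22),(22,22),(-22,22)]
    src=[];dst=[]
    for a,b in g:
        w=np.array(pos)+R[:,0]*a+R[:,1]*b; w[2]=zt
        src.append(proj('wrist',w,P)); dst.append(((b+22)*9,(22-a)*9))
    M=cv2.getPerspectiveTransform(np.float32(src),np.float32(dst))
    return cv2.warpPerspective(cv2.imread(fn),M,(396,396),flags=cv2.INTER_CUBIC)
I=[rect('pics/w7.png',[502.99,-346.47,119.18],[179.82,-.04,71.94],151.2,0),
   rect('pics/w8.png',[503.52,-347.5,118.59],[179.85,-.05,34.11],150.9,0),
   rect('pics/w9.png',[501.67,-347.2,119.95],[-179.94,-.05,126.97],152.3,0)]
for i,x in enumerate(I): cv2.imwrite(f'pics/r{i}.png',x)
out=[cv2.convertScaleAbs(x,alpha=k) for x,k in zip(I,(2.4,1.5,1.8))]
cv2.imwrite('pics/r.png',cv2.resize(cv2.hconcat(out),(795,265)))
# ecc euclid registration on a rib-centered mask
def pre(x):
    g=cv2.cvtColor(x,cv2.COLOR_BGR2GRAY).astype(np.float32); g=cv2.GaussianBlur(g,(0,0),2); gx=cv2.Sobel(g,cv2.CV_32F,1,0); gy=cv2.Sobel(g,cv2.CV_32F,0,1)
    m=np.sqrt(gx**2+gy**2); return m/np.percentile(m,98)
for x in I:
    g=cv2.cvtColor(x,cv2.COLOR_BGR2GRAY); print(g[180:200,150:230].mean())
```

```text
59.459375
95.3325
60.25375
```

View pics/r.png

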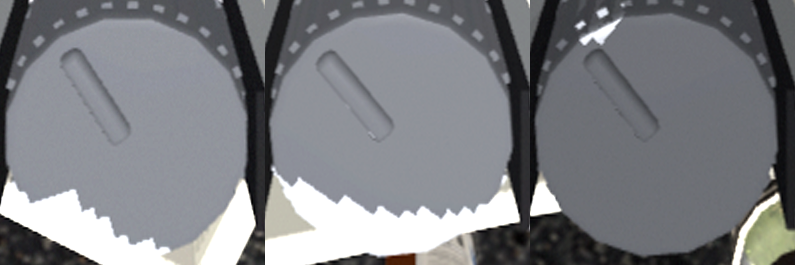

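Run:
```python
from h import *
out=[]
for i in range(3):
    g=cv2.cvtColor(cv2.imread(f'pics/r{i}.png'),cv2.COLOR_BGR2GRAY).astype(np.float32)
    g=cv2.GaussianBlur(g,(0,0),1.5)
    bg=cv2.medianBlur(g.astype(np.uint8),5).astype(np.float32)
    gx=cv2.Sobel(g,cv2.CV_32F,1,0);gy=cv2.Sobel(g,cv2.CV_32F,0,1);m=np.hypot(gx,gy)
    mask=np.zeros_like(m); cv2.line(mask,(100,75),(185,210),1,60); m*=mask
    o=cv2.resize(cv2.convertScaleAbs(g*(1.6 if i!=1 else 1.1)),None,fx=1,fy=1)[50:240,60:220]
    e=cv2.convertScaleAbs(m,alpha=4)[50:240,60:220]
    out.append(cv2.vconcat([cv2.resize(o,None,fx=1.5,fy=1.5),cv2.resize(e,None,fx=1.5,fy=1.5)]))
    # orientation from gradient structure tensor double-angle (long edges dominate)
    w=m**2; th=np.arctan2(gy,gx); c=np.sum(w*np.cos(2*th)*(m>0.4*m.max()));s=np.sum(w*np.sin(2*th)*(m>0.4*m.max()))
    print(i,m.max(),(np.degrees(np.arctan2(s,c)/2)+90)%180)
cv2.imwrite('pics/re.png',cv2.hconcat(out))
```

```text
0 40.85402 52.969845
1 57.273205 40.866352
2 139.10391 151.1459
```

View pics/re.png

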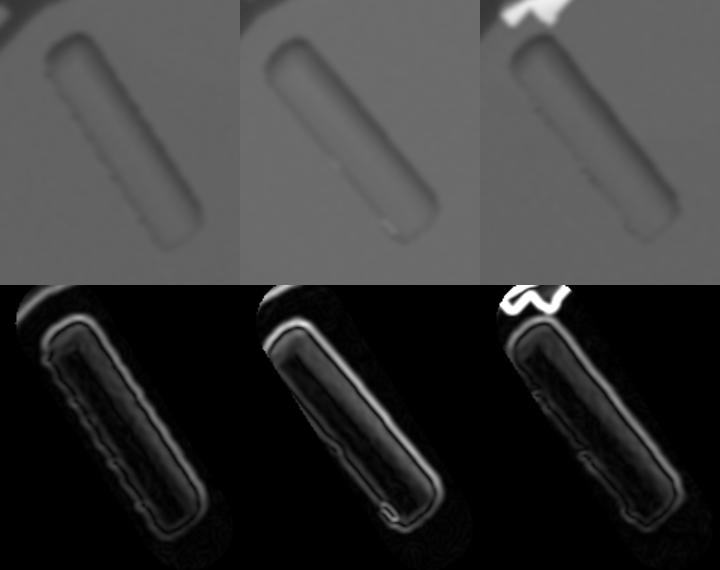

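Run:
```python
from h import *
A=[]
for i,(r0,r1) in enumerate([(85,185),(85,175),(85,170)]):
    g=cv2.cvtColor(cv2.imread(f'pics/r{i}.png'),cv2.COLOR_BGR2GRAY).astype(np.float32)
    g=cv2.GaussianBlur(g,(0,0),1.5)
    gx=cv2.Sobel(g,cv2.CV_32F,1,0);gy=cv2.Sobel(g,cv2.CV_32F,0,1);m=np.hypot(gx,gy)
    # guess right edge line (crop coords/1.5 + offset)
    e=[((95,45),(203,205)),((315,52),(438,192)),((560,52),(680,195))][i]; off=240*i
    p=[((x-off)/1.5+60,y/1.5+50) for x,y in e]
    pts=[]
    d=np.array(p[1])-p[0]; L=np.hypot(*d); d/=L; n=np.array([d[1],-d[0]])
    for t in np.linspace(.12,.88,60)*L:
        q=[np.array(p[0])+d*t+n*k for k in np.arange(-10,10.1,.25)]
        v=cv2.remap(m,np.float32([[a[0] for a in q]]),np.float32([[a[1] for a in q]]),cv2.INTER_LINEAR)[0]
        pts.append(q[int(v.argmax())])
    vx,vy,_,_=cv2.fitLine(np.float32(pts),cv2.DIST_HUBER,0,.01,.01).ravel()
    a=np.degrees(np.arctan2(vy,vx))%180; A.append(a); print(i,a)
yaw=[71.94,34.11,126.97]
# image x = tool y, image y(down) = -tool x ; world angle of dir = yaw - (angle cw...) 
for a,y in zip(A,yaw): print('cap world angle (mod const)', y-a)
# viewed in picture, tool z goes into picture: picture is a top view, so picture-clockwise a = world clockwise
```

```text
0 56.998306
1 50.5846
2 52.00175
cap world angle (mod const) 14.941696
cap world angle (mod const) -16.474598
cap world angle (mod const) 74.96825
```

>>> step_arm(
  plan=[
    {"grip": 3.5, "tx": 0, "ty": 0, "tz": 0, "ax": 0, "ay": 0, "az": 0},
    {"grip": 3.5, "tx": 0, "ty": 0, "tz": 0, "ax": 0, "ay": 0, "az": 0},
    {"grip": 3.5, "tx": 0, "ty": 0, "tz": 0, "ax": 0, "ay": 0, "az": 0},
    {"grip": 3.5, "tx": 0, "ty": 0, "tz": 0, "ax": 0, "ay": 0, "az": 0},
    {"grip": 3.5, "tx": 0, "ty": 0, "tz": 0, "ax": 0, "ay": 0, "az": 0},
    {"grip": 3.5, "tx": 0, "ty": 0, "tz": 0, "ax": 0, "ay": 0, "az": 0},
    {"grip": 3.5, "tx": 0, "ty": 0, "tz": 0, "ax": 0, "ay": 0, "az": 0},
    {"grip": 3.5, "tx": 0, "ty": 0, "tz": 0, "ax": 0, "ay": 0, "az": 0},
  ],
)

```text
time: 14.58
tool_pos: [501.7, -347.2, 119.9]
tcp_rot: [-179.9, -0.0, 127.0]
ft_force: [-3.9, 2.8, 6.6]
finger_gap: 40.9
```

```bash
python3 d.py
python3 - <<'E'
from h import *
a=cv2.imread('pics/scene0.png'); b=snapshot('scene')[:,:,::-1]
f=lambda x:cv2.resize(x[150:460,200:500],(390,403))
cv2.imwrite('pics/cmp.png',cv2.hconcat([f(a),f(b)]))
E
```

```text
14.5833 [ 501.68 -347.19  119.94] [-179.94   -0.05  126.97] F [-3.85  2.78  6.6 ] T [0.32 0.55 0.11] 40.88956290174165 [-39.47  13.44  90.41  -0.04  76.2  -76.43]
```

View pics/cmp.png

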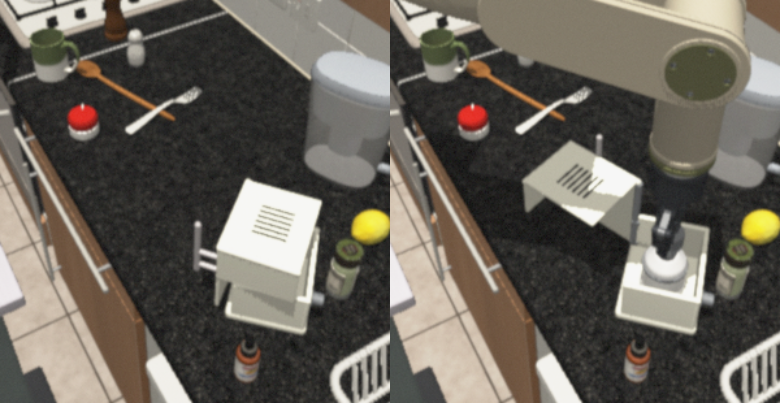

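The side-by-side shows the cover wide open, the cap between the fingers, and the jar, dropper bottle, mug and timer where they were. I'm handing the job in.

```bash
python3 -c "
from bench import *
print(hand_in())"
```

```text
the job is handed in; nothing more can be done
None
```

The job is done and handed in at about 14.6 s. The cover is open, the cap has been backed off a quarter turn from its stop, and the gripper is still holding the cap.

- **Cover:** I swung it by the handle to about 116° (2.0 rad), measured from its corners in the scene picture. It was still there in the last picture.
- **Cap to the stop:** I turned it clockwise about 80°. The wrist torque then rose from about 0.2 to 1.1 N m, and the pads slipped a few degrees on the cap while it sat against the stop.
- **Quarter turn back:** I let the torque fall to zero and backed the cap off from there. Two measures of the turn disagree slightly: the gripper's turn after the torque was gone gives about 89.5°, and the rib seen in the wrist pictures gives about 91.4°.
- **Final hold:** The cap was pinched at the 50 N grip setting with a 41 mm finger gap. The tool pose did not change over the last 0.8 s. The residual wrist force was about 8 N.
- **Other things on the worktop:** In the before/after scene pictures the mug, timer, spice jar and dropper bottle had not moved. The salt and pepper mills were mostly or fully hidden by the arm in the last picture, but the arm never touched anything near them.

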